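Fit the middle-sized bobbin to the bench sander

ROBOT

A 6-joint arm with a two-finger parallel gripper is mounted at the origin on the work surface. World frame = base frame: x ahead of the robot, y to its left, z up, the work surface at z = 0. Lengths are in mm, angles in rad, forces in N, time in s.
With the tool pointing down it reaches from about 300 to 775 mm from the base axis. Payload 14.6 kg.
Tool frame: the origin (TCP) lies midway between the tips of the shut fingers; the grasp point (between the pads) lies arm.grasp_offset behind it (arm.grasp_offset is the distance from the TCP to the grasp point, in mm); z points along the fingers, y is the line along which they close (so a half turn about z gives the same grasp; the last joint's range is limited). The gripper opens to 94 mm and grips with 3 to 60 N. Pads are 16 mm wide; open, the fingers measure 119 mm over their backs; the gripper's body (75 mm by 177 mm) begins 78 mm behind the grasp point.
Start: joints at [-1.299, 0.3, 1.521, -0, 1.321, -0.067], TCP at [182.788, -518.727, 205.446] pointing down, gripper open.
Joint ranges: [-3.03, 3.03], [-0.79, 2.21], [0.23, 2.52], [-1.04, 4.18], [0, 3.07], [-2.55, 2.55]. Speed limits (rad/s): [2.22, 2.22, 2.57, 3.14, 3.14, 3.14].

INTERFACE

Orientations are given as a unit quaternion [x, y, z, w].
In Python, from rig import arm, optics gives the robot as it stands. The module is installed in compiled form; this text tells all that it offers.
- The arm moves only by the tool play_rows, never from a script. Its arguments are lists of equal length, an entry for each row: "fingers": the gripper command: -1 is shut, 1 is fully open, values between are in proportion; "slide": the shift along the world's x, y, z normalised to -1 to 1, where 1 is 0.02 m, a list of three; "rot": the turn, a rotation vector about the world's x, y, z normalised to -1 to 1, where 1 is 0.15 rad, a list of three. In form: {"fingers": [fingers, ...], "slide": [[x, y, z], ...], "rot": [[ax, ay, az], ...]}. A call has exactly 8 rows; each row shifts and turns the commanded pose from where the row before left it; what a row does not reach is not made up. A row lasts 1/10 s, in which the tool goes at most 50 mm and 8.59 degrees, less where a joint would pass 70% of its speed; a pose out of reach is approached as far as the arm can. A call with a number of a shift or a turn outside -1 to 1 is refused whole. A call with a gripper value outside its range is refused whole. The fingers move at their own pace and stop on an object; "newtons" is the grip in N (left out, the last holds). Time passes only in rows, so rows that do not move let the fingers close, or fill a call up. It gives the time, the measured TCP pose, the force, the opening and the grip force at its end, in the units of the state.
- arm.observe(): the state, without advancing time (a new reading comes with each control period).
- optics.grab_frame(name): name is "scene" or "top" or "wrist"; returns the picture (384x512x3 uint8, red, green, blue); there is no depth.
- optics.camera_params(name): a dict with "fov_y" (degrees; the focal length in pixels is half the picture's height over the tangent of half this angle, whatever the lens; pixels are square), "cx", "cy" (the principal point, pixels), "dist" ([k1, k2, p1, p2, k3] as OpenCV has them; the pictures are not rectified), "eye" and "rotation" of the camera in the world. Camera axes: x right, y up, looking along -z (the intrinsics and any distortion apply to the point x, -y, -z); pixel columns grow to the right and rows downward; lengths in mm; the calibration is good to about 2 mm. A picture is of the moment at which its call begins: read the wrist's pose just before it. camera_params takes no time and is no camera call; for the wrist camera it gives the pose at the moment of the call.
- arm.sign_off(): hands the job in; it is judged then, once.
The state is a dict: "clock": time; "q": joint angles; "joint_vel": joint speeds; "joint_efforts": joint torques, N m; "position": TCP position; "orientation": TCP orientation; "ft_force": force on the tool from outside, world axes, zero at the start; "torque": the same for the moment, N m; "finger_gap": opening from 0.0 (shut) to 1.0 (fully open); "grasp_force": force on a finger pad.
Only numpy, scipy, OpenCV 4.12 (cv2) and the standard library are available. Lean on these libraries where they do the work, as an engineer would, in place of code of your own. Each camera call takes 0.05 s, during which the arm holds its last target. There are 200 camera calls.

TASK

Take the middle-sized sanding bobbin out of the wooden rack, set its nose in the bore of the bench sander's drive hub and, pressing only gently, turn it until its square shank finds the square bore; then thread it down and land its shoulder softly, fully home on the hub, and let go. Leave the other bobbins, the shoe last and the tin where they are.

Things in the scene. Friction and masses are not known exactly. Their poses are not given: they have to be found in the camera images.
- middle_bobbin_mid (a point): the middle-sized sanding bobbin, the one to fit, 0.14 to 0.24 kg, upright in one of the rack holes: round grit sleeve 44 mm across, 60 mm long, flat top. Point: on the axis, half-way up the sleeve, 30 mm above the shoulder (the sleeve's underside), 70 mm above the tip of the nose; z runs up the axis, x and y are square to the shank's flats
- middle_bobbin_tip (a point): tip of the same bobbin's nose, 70 mm below the point above. Under the sleeve is a square steel shank 18 mm across the flats (25 mm over the corners), 30 mm long, then a round pilot nose 17 mm across and 10 mm long, coned to 8 mm at the tip
- thin_bobbin_mid (a point): the thin bobbin, to be left in the rack: as the middle one but the sleeve is 32 mm across; point half-way up the sleeve
- thick_bobbin_mid (a point): the thick bobbin, to be left in the rack: as the middle one but the sleeve is 58 mm across; point half-way up the sleeve
- rack: fixed wooden block 90 mm (its x) by 260 mm (its y), 50 mm high, origin at the centre of its underside. Three upright round holes 27 mm wide, 85 mm apart along its y; any bobbin may be in any hole, shoulder on the block's top, shank and nose 40 mm down the hole. Free room for fingers on the x sides of each bobbin
- sander: fixed bench sander: cast housing 220 mm (x) by 260 mm (y), flat top 112 mm above the bench, origin at the centre of its underside; a flat steel ring 100 mm across and 3 mm thick lies round the hub. The hub stands up in the middle, turns only stiffly (0.5 N m; a lightly rubbing shank does not move it) and is harmed by over 80 N from the bobbin (shocks, jammed corners): push under 10 N, land slower than 15 mm/s
- hub_mouth (a point): centre of the hub's top face, 122 mm above the bench; axes are the housing's, not the hub's. Bright square face 46 mm wide (dark rim round it), square bore 19.5 mm wide, sharp edges, sides parallel to the face's, through 60 mm. Hub angle NOT measured: find by feel or sight; fits within 5 deg, 4 times a turn. Bobbin's sleeve point: 60 mm above here while the shank rides on the face, 30 mm when home
- last_mid (a point): a loose wooden shoe last, 250 mm long, 62 mm wide, 110 mm high; point 50 mm above its underside; to be left alone
- tin_mid (a point): a loose closed metal tin, 74 mm across, 95 mm high; point half-way up; to be left alone

How it is judged (in metres and radians):
On the way, in this order (a step that is already met when the one before it is completed fails the run):
1. the middle bobbin is lifted clear of the rack (z of middle_bobbin_mid in the frame of rack above 0.125 m and angle between middle_bobbin_mid's own z axis and vertical below 0.5 rad), for 0.1 s.
2. its nose is in the bore, the shank not yet in (horizontal distance between middle_bobbin_mid and hub_mouth below 0.006 m and z of middle_bobbin_mid in the frame of hub_mouth between 0.045 and 0.067 m), for 0.1 s.
3. the shank is threaded through the square bore and the shoulder sits on the hub (z of middle_bobbin_mid in the frame of hub_mouth between 0.026 and 0.033 m and horizontal distance between middle_bobbin_mid and hub_mouth below 0.005 m and angle between middle_bobbin_mid's own z axis and vertical below 0.08 rad), for 0.2 s.
At the end, for the whole second after the job is handed in: the middle bobbin stands upright (within 4.5 degrees) in the hub's bore, centred within 5 mm, its shoulder on the hub's face to within 3 mm, released; the other two bobbins are within 20 mm and the last and the tin within 30 mm of where they began (all of step 3 and distance of each of thin_bobbin_mid, thick_bobbin_mid from where it was at the start of the episode below 0.02 m and distance of each of last_mid, tin_mid from where it was at the start of the episode below 0.03 m); the robot touches nothing.
It fails at once if the bobbin is pressed on the sander with more than 80 N (contact force between middle_bobbin and sander above 80 N).
It fails at once if another bobbin, the last or the tin is disturbed (not (distance of each of thin_bobbin_mid, thick_bobbin_mid from where it was at the start of the episode below 0.02 m and distance of each of last_mid, tin_mid from where it was at the start of the episode below 0.03 m)).
It also fails if it takes over 58 s, if anything falls off the work surface, if the arm or the gripper's body presses on something with over 40 N, if the wrist force passes 120 N, or if a joint passes its speed limit or range.

## Working session

There is one attempt and no reset: what is moved stays moved. The work goes in short steps, Python scripts to look and compute and a tool call to move; the robot and the scene stay as the last step left them, time stands still between calls to the robot, and variables do not carry over. Pictures are saved under pics/ and viewed, at most 10 in all, crops included, and the job is handed in when it is done.

Besides the shell and the picture viewer there is one more tool, called after "Call:" as name(argument=value, ...) on one line, values as JSON. play_rows: Moves the arm, as the interface text tells. Its arguments: {"type":"object","properties":{"fingers":{"type":"array","items":{"type":"number"}},"slide":{"type":"array","items":{"type":"array","items":{"type":"number"}}},"rot":{"type":"array","items":{"type":"array","items":{"type":"number"}}},"newtons":{"type":"number"}},"required":["fingers","slide","rot"]}

```bash
mkdir -p pics
cat > h.py <<'E'
import numpy as np, cv2
from rig import arm, optics
def K(p,h=384):
    f=h/2/np.tan(np.radians(p["fov_y"])/2)
    return np.array([[f,0,p["cx"]],[0,f,p["cy"]],[0,0,1.]])
def rot(p):
    R=np.array(p["rotation"],float)
    if R.size==4:
        from scipy.spatial.transform import Rotation as Ro
        return Ro.from_quat(R).as_matrix()
    return R.reshape(3,3)
def pix2z(p,uv,z):
    "pixels -> world points on plane z"
    uv=np.array(uv,float).reshape(-1,1,2)
    n=cv2.undistortPoints(uv,K(p),np.array(p["dist"],float)).reshape(-1,2)
    d=np.c_[n[:,0],-n[:,1],-np.ones(len(n))]@rot(p).T
    e=np.array(p["eye"],float)
    return e+d*((z-e[2])/d[:,2])[:,None]
def proj(p,P):
    c=(np.array(P,float).reshape(-1,3)-p["eye"])@rot(p)
    c=c*[1,-1,-1]
    return cv2.projectPoints(c.reshape(-1,1,3),np.zeros(3),np.zeros(3),K(p),np.array(p["dist"],float))[0].reshape(-1,2)
def grab(name,fn,crop=None,s=1):
    p=optics.camera_params(name); im=optics.grab_frame(name)[:,:,::-1]
    cv2.imwrite('pics/'+fn.replace('.png','_raw.png'),im)
    if crop: x0,y0,x1,y1=crop; im=im[y0:y1,x0:x1]
    cv2.imwrite('pics/'+fn,cv2.resize(im,None,fx=s,fy=s,interpolation=cv2.INTER_CUBIC)); return p
E
python3 - <<'E'
from h import *
print(arm.grasp_offset, arm.observe())
for n in ['top','wrist']: print(n,grab(n,n+'0.png',s=1.5))
E
```

```text
18.8 {'clock': 0.0, 'q': array([-1.29854554e+00,  3.00464639e-01,  1.52158276e+00, -5.89416544e-06,
        1.32071361e+00, -6.66076877e-02]), 'joint_vel': array([-0.00125822, -0.00027042,  0.00240868,  0.00119658,  0.00091533,
       -0.00158993]), 'joint_efforts': array([-5.07048389e-04, -5.31803906e+01, -3.52735770e+01,  7.08722044e-02,
        2.44771270e-02, -2.37865919e-05]), 'position': array([ 182.74556174, -518.46872799,  204.88916841]), 'orientation': array([ 9.85680878e-01,  1.68620477e-01, -6.28005558e-05, -5.80803057e-04]), 'ft_force': array([-0.55492317,  0.13298208, -0.04773333]), 'torque': array([ 0.04439947, -0.00420273,  0.013503  ]), 'grasp_force': 0.0, 'finger_gap': 1.0001500332959603}
top {'fov_y': 56.76749104957358, 'cx': 255.49337051388886, 'cy': 192.28978678852963, 'dist': array([-0.0912279,  0.       ,  0.       ,  0.       ,  0.       ]), 'eye': array([541.384921  ,  38.21042537, 893.43334633]), 'rotation': array([ 0.04212201, -0.03281249, -0.70583202,  0.7063641 ])}
wrist {'fov_y': 67.72844673690346, 'cx': 251.01554648922186, 'cy': 188.99952961642882, 'dist': array([-0.0051303,  0.       ,  0.       ,  0.       ,  0.       ]), 'eye': array([ 252.2011558 , -493.46254645,  383.6791646 ]), 'rotation': array([-0.10360695,  0.07428067, -0.57299782,  0.80958105])}
```

View pics/top0.png

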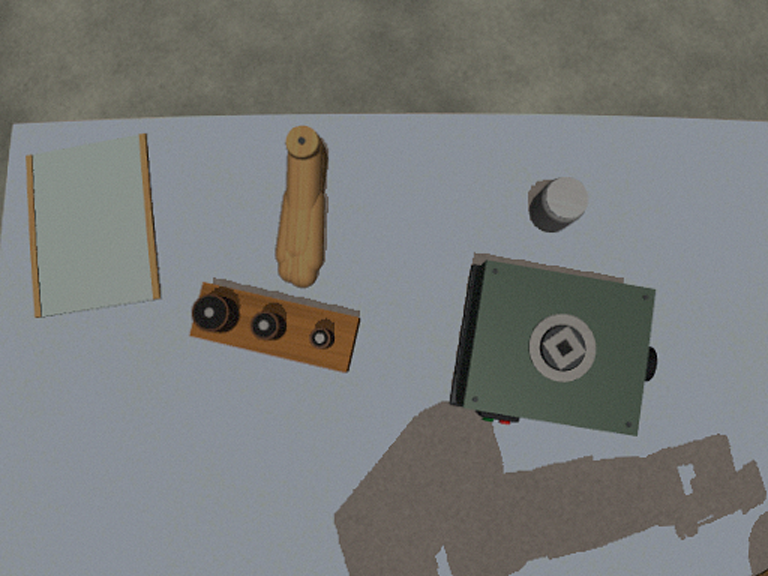

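View pics/wrist0.png

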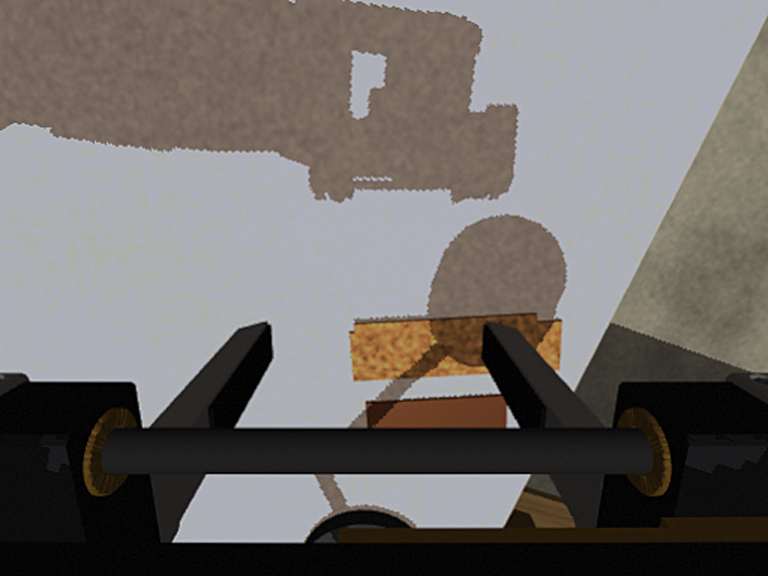

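The top view (1.5x) shows the bobbins' tops at about (211,313) thick, (265,324) middle and (321,338) thin. The hub bore is near (564,348), the last near (302,210) and the tin near (560,200). I'll convert these to positions and crop closer.

Run:
```python
from h import *
p=optics.camera_params('top')
f=lambda uv,z: pix2z(p,np.array(uv)/1.5,z).round(1)
print('bobbin tops',f([[211,313],[265,324],[321,338]],110))
print('hub',f([[564,348]],122))
c=f([[207,283],[190,336],[348,372],[360,318]],50);print('rack',c,c.mean(0),np.linalg.norm(np.roll(c,-1,0)-c,axis=1))
c=f([[486,261],[463,405],[637,436],[655,290]],112);print('housing',c,c.mean(0),np.linalg.norm(np.roll(c,-1,0)-c,axis=1))
print('tin',f([[566,200]],95),'last top/ends',f([[302,142]],110),f([[300,280]],50))
im=cv2.imread('pics/top0_raw.png')
a=cv2.resize(im[180:255,115:250],None,fx=5.9,fy=5.9,interpolation=3)[:,:796]
b=cv2.resize(im[200:264,340:412],None,fx=5.9,fy=5.9,interpolation=3)
o=np.zeros((600,796,3),np.uint8); 
a=cv2.resize(im[183:247,120:245],None,fx=4,fy=4,interpolation=2); o[:256,:500]=a
b=cv2.resize(im[200:264,340:412],None,fx=5,fy=5,interpolation=2); o[260:580,:360]=b
cv2.imwrite('pics/crop1.png',o)
```

```text
bobbin tops [[587.9 305.6 110. ]
 [571.8 223.5 110. ]
 [551.5 139.9 110. ]]
hub [[ 536.7 -213.7  122. ]]
rack [[640.  334.4  50. ]
 [554.4 359.4  50. ]
 [499.1 104.6  50. ]
 [584.1  86.1  50. ]] [569.4   221.125  50.   ] [ 89.17600574 260.73191212  86.98994195 254.51463612]
housing [[ 665.5 -103.9  112. ]
 [ 454.9  -67.1  112. ]
 [ 407.1 -323.6  112. ]
 [ 622.2 -359.5  112. ]] [ 537.425 -213.525  112.   ] [213.79101946 260.91586767 218.07526224 259.24168261]
tin [[ 764.  -233.9   95. ]] last top/ends [[851.6 174.1 110. ]] [[644.7 182.7  50. ]]
```

View pics/crop1.png

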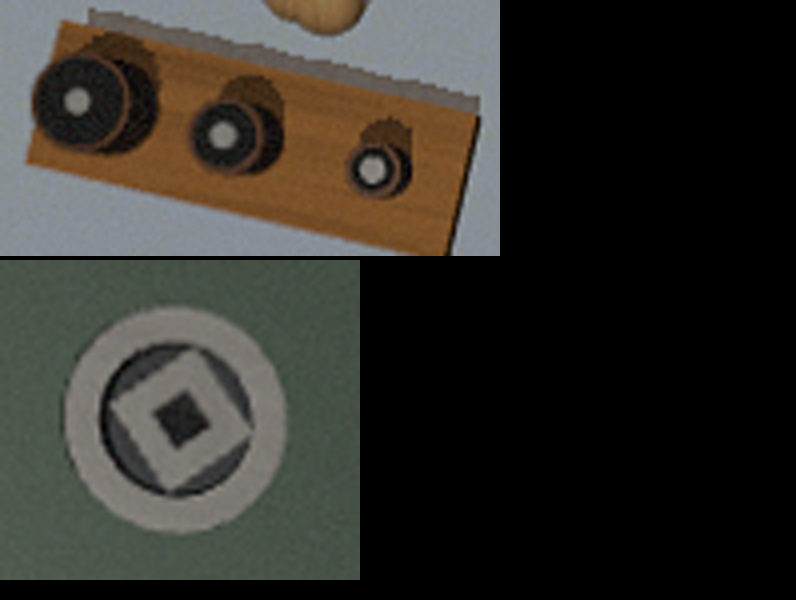

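The crop shows the sleeve tops at (80,101) thick, (222,136) middle and (371,170) thin. The hub's face corners are at (195,350), (253,430), (170,492) and (110,403).

Run:
```python
from h import *
p=optics.camera_params('top')
a=np.array([[80,101],[222,136],[371,170]])/4+[120,183]
t=pix2z(p,a,110);print(t.round(1),np.diff(t,axis=0).round(1),np.degrees(np.arctan2(*(t[0]-t[2])[[1,0]])))
b=np.array([[195,350],[253,430],[170,492],[110,403]]); 
c=pix2z(p,(b-[0,260])/5+[340,200],122);print(c.round(1),c.mean(0))
d=np.roll(c,-1,0)-c;print(np.linalg.norm(d,axis=1),np.degrees(np.arctan2(d[:,1],d[:,0]))%90)
s=optics.camera_params('scene');print(s)
print(proj(s,[t[1],[537,-214,122]]))
grab('scene','scene0.png',s=1.5)
```

```text
[[588.8 307.1 110. ]
 [569.6 226.  110. ]
 [551.2 142.7 110. ]] [[-19.2 -81.1   0. ]
 [-18.5 -83.3   0. ]] 77.10151216770633
[[ 567.1 -221.2  122. ]
 [ 532.2 -245.9  122. ]
 [ 505.6 -208.4  122. ]
 [ 544.2 -183.   122. ]] [ 537.26545325 -214.63796189  122.        ]
[42.79986475 45.93113153 46.22510318 44.54380906] [35.3238231  35.27108951 33.43879858 30.8913901 ]
{'fov_y': 57.14774060448886, 'cx': 250.08195298400574, 'cy': 197.20765766844823, 'dist': array([-0.10309518,  0.        ,  0.        ,  0.        ,  0.        ]), 'eye': array([1277.76062064,  126.79675458,  544.77083819]), 'rotation': array([0.31976522, 0.35918097, 0.65625887, 0.58143231])}
[[328.31178898 195.23946795]
 [150.66878999 172.99673363]]
```

Call:
play_rows(fingers=[0.4,0.4,0.4,0.4,0.4,0.4,0.4,0.4], slide=[[0.5,1,0.2],[0.5,1,0.2],[0.5,1,0.2],[0.5,1,0.2],[0.5,1,0.2],[0.5,1,0.2],[0.5,1,0.2],[0.5,1,0.2]], rot=[[0,0,0],[0,0,0],[0,0,0.3],[0,0,0.3],[0,0,0.3],[0,0,0.3],[0,0,0.3],[0,0,0.3]])

```text
clock: 0.95
position: [263.0, -357.8, 237.5]
orientation: [0.954, 0.301, -0.0, -0.0]
ft_force: [0.4, 0.3, 0.1]
finger_gap: 0.7
grasp_force: 0.0
```

Call:
play_rows(fingers=[0.4,0.4,0.4,0.4,0.4,0.4,0.4,0.4], slide=[[0.5,1,0],[0.5,1,0],[0.5,1,0],[0.5,1,0],[0.5,1,0],[0.5,1,0],[0.5,1,0],[0.5,1,0]], rot=[[0,0,0.2],[0,0,0.2],[0,0,0.2],[0,0,0.2],[0,0,0.2],[0,0,0.2],[0,0,0.2],[0,0,0.2]])

```text
clock: 1.75
position: [343.0, -197.8, 237.4]
orientation: [0.911, 0.412, -0.0, -0.0]
ft_force: [-0.3, 0.0, 0.3]
finger_gap: 0.703
grasp_force: 0.0
```

Call:
play_rows(fingers=[0.4,0.4,0.4,0.4,0.4,0.4,0.4,0.4], slide=[[0.6,1,0],[0.6,1,0],[0.6,1,0],[0.6,1,0],[0.6,1,0],[0.6,1,0],[0.6,1,0],[0.6,1,0]], rot=[[0,0,0.2],[0,0,0.2],[0,0,0.2],[0,0,0.2],[0,0,0.2],[0,0,0.2],[0,0,0.2],[0,0,0.2]])

```text
clock: 2.55
position: [439.1, -37.8, 237.3]
orientation: [0.855, 0.518, -0.0, -0.0]
ft_force: [-0.1, -0.7, -0.3]
finger_gap: 0.701
grasp_force: 0.0
```

Call:
play_rows(fingers=[0.4,0.4,0.4,0.4,0.4,0.4,0.4,0.4], slide=[[0.6,1,-0.1],[0.6,1,-0.1],[0.6,1,-0.1],[0.6,1,-0.1],[0.6,1,-0.1],[0.6,1,-0.1],[0.6,1,-0.1],[0.6,1,-0.1]], rot=[[0,0,0.2],[0,0,0.2],[0,0,0.2],[0,0,0.2],[0,0,0.2],[0,0,0.2],[0,0,0.2],[0,0,0.2]])

```text
clock: 3.35
position: [535.1, 122.1, 221.1]
orientation: [0.787, 0.617, -0.0, -0.0]
ft_force: [0.1, -0.8, -0.2]
finger_gap: 0.699
grasp_force: 0.0
```

Run:
```python
from h import *
p=grab('wrist','w1.png',s=1.5)
np.save('p1.npy',p,allow_pickle=True)
print(proj(p,[[569.6,226,110],[588.8,307,110],[551,142.7,110]])*1.5)
```

```text
[[390.42180322 114.63147077]
 [390.42033977 -36.71661467]
 [392.03914061 247.76899682]]
```

View pics/w1.png

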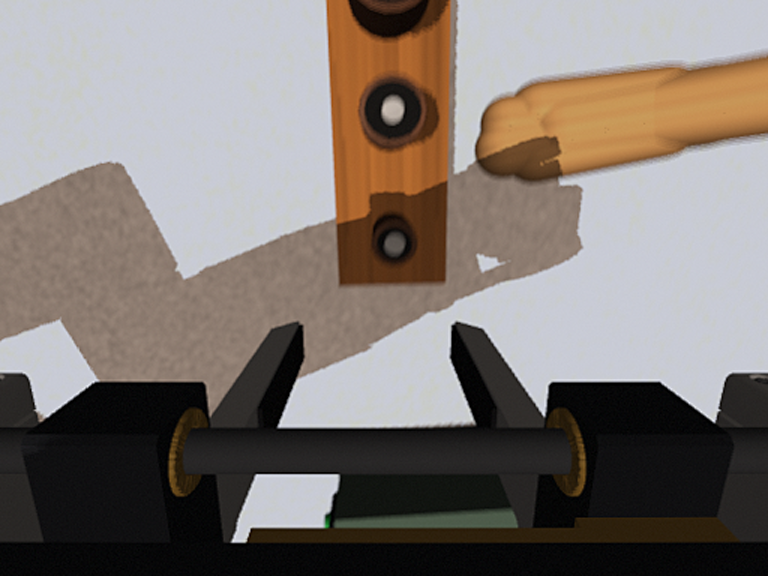

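The middle bobbin's top is at (393,109) and the thin one's at (395,243). The rack's edges stand upright in the picture, so the yaw is right, and the last's toe lies right of the rack at (480,140).

Run:
```python
from h import *
p=np.load('p1.npy',allow_pickle=True).item()
t=pix2z(p,np.array([[393,109],[395,243]])/1.5,110);print(t,np.linalg.norm(t[0]-t[1]))
print(pix2z(p,np.array([[480,140]])/1.5,50), arm.observe()['position'])
# detect sleeve top by colour? white disc centroid
im=cv2.imread('pics/w1_raw.png').min(2)
for (x,y) in [(262,73),(263,162)]:
    w=im[y-14:y+15,x-14:x+15]; m=(w>105).astype(np.uint8); n,l,s,c=cv2.connectedComponentsWithStats(m); print([(st[4],(cc+[x-14,y-14]).round(1)) for st,cc in zip(s[1:],c[1:])])
```

```text
[[571.95105002 228.86024133 110.        ]
 [553.71395254 145.41880803 110.        ]] 85.41114982566347
[[636.28637433 198.05949219  50.        ]] [535.9670754  124.32242464 220.52887025]
[(np.int32(195), array([261.6,  72.9]))]
[]
```

Call:
play_rows(fingers=[0.4,0.4,0.4,0.4,0.4,0.4,0.4,0.4], slide=[[0.3,0.87,-0.5],[0.3,0.87,-0.5],[0.3,0.87,-0.5],[0.3,0.87,-0.5],[0.3,0.87,-0.5],[0.3,0.87,-0.5],[0,0,0],[0,0,0]], rot=[[0,0,0],[0,0,0],[0,0,0],[0,0,0],[0,0,0.12],[0,0,0],[0,0,0],[0,0,0]])

```text
clock: 4.2
position: [570.4, 225.6, 160.9]
orientation: [0.782, 0.624, -0.0, -0.0]
ft_force: [-0.6, -0.4, -0.3]
finger_gap: 0.7
grasp_force: 0.0
```

Run:
```python
from h import *
o=arm.observe();print(o['position'],o['orientation'],o['clock'])
p=grab('wrist','w2.png',s=1.5)
np.save('p2.npy',p,allow_pickle=True)
print(arm.observe()['position'],p['eye'])
P=o['position']
print(proj(p,[[571.9,228.9,110],P,P+[0,0,18.8],[P[0],P[1],110]])*1.5)
```

```text
[570.4484285  225.58298897 160.89759013] [ 7.81744191e-01  6.23599039e-01 -4.93838181e-04 -1.18022012e-04] 4.2
[570.61499425 225.27849777 161.44943734] [587.06742314 298.10617145 339.62989047]
[[377.82835517 301.97229364]
 [376.57263235 343.19436054]
 [376.55034975 361.2241266 ]
 [376.61608494 308.02987737]]
```

View pics/w2.png

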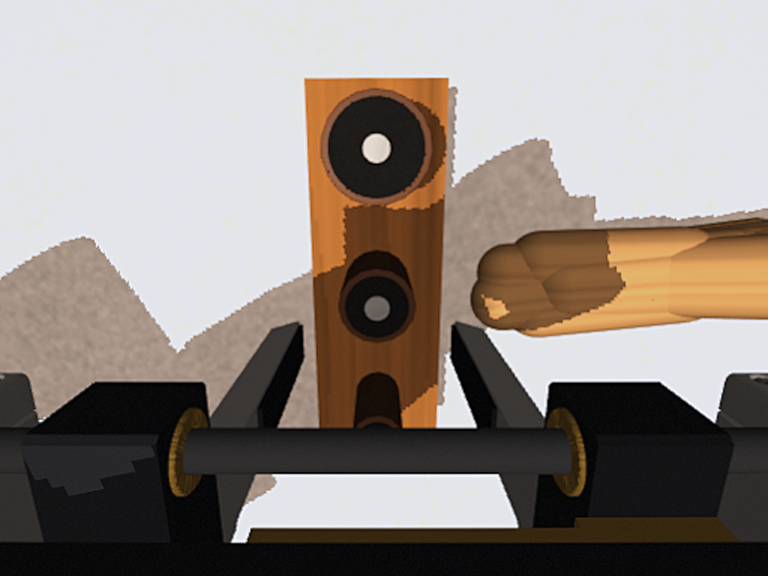

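The bobbin's disc at (377,307) coincides with the projected tool axis (376.6,308) and the last's toe clears the right finger. Going down to grip.

Call:
play_rows(fingers=[0.4,0.4,0.4,0.4,0.4,0.4,0.4,0.4], slide=[[0,0,-0.8],[0,0,-0.8],[0,0,-0.8],[0,0,-0.8],[0,0,-0.8],[0,0,-0.5],[0,0,-0.3],[0,0,0]], rot=[[0,0,0],[0,0,0],[0,0,0],[0,0,0],[0,0,0],[0,0,0],[0,0,0],[0,0,0]])

```text
clock: 5.05
position: [570.7, 225.3, 65.3]
orientation: [0.782, 0.623, -0.0, -0.0]
ft_force: [-0.5, 0.8, 0.9]
finger_gap: 0.699
grasp_force: 0.0
```

Call:
play_rows(fingers=[-1,-1,-1,-1,-1,-1,-1,-1], slide=[[0,0,0],[0,0,0],[0,0,0],[0,0,0],[0,0,0],[0,0,0],[0,0,0],[0,0,0]], rot=[[0,0,0],[0,0,0],[0,0,0],[0,0,0],[0,0,0],[0,0,0],[0,0,0],[0,0,0]], newtons=30)

```text
clock: 5.85
position: [571.0, 225.8, 66.0]
orientation: [0.782, 0.624, 0.0, 0.0]
ft_force: [-1.7, -0.1, 5.8]
finger_gap: 0.467
grasp_force: 30.0
```

Call:
play_rows(fingers=[-1,-1,-1,-1,-1,-1,-1,-1], slide=[[0,0,0.4],[0,0,0.8],[0,0,1],[0,0,1],[0,0,1],[0,0,1],[0,0,1],[0,0,0.8]], rot=[[0,0,0],[0,0,0],[0,0,0],[0,0,0],[0,0,0],[0,0,0],[0,0,0],[0,0,0]])

```text
clock: 6.65
position: [570.7, 225.7, 206.8]
orientation: [0.782, 0.624, 0.0, 0.0]
ft_force: [-0.2, 0.4, -2.6]
finger_gap: 0.461
grasp_force: 30.0
```

Run:
```python
from h import *
o=arm.observe();P=o['position'];print(P,o['ft_force'],o['q'])
s=optics.camera_params('scene')
m=P+[0,0,14]
pts=proj(s,[m+[0,0,30],m-[0,0,30],m-[0,0,70]]);print(pts)
x,y=pts[1].astype(int)
im=optics.grab_frame('scene')[:,:,::-1]; cv2.imwrite('pics/s1_raw.png',im)
iw=optics.grab_frame('wrist')[:,:,::-1]; cv2.imwrite('pics/w3_raw.png',iw)
a=cv2.resize(im[y-40:y+40,x-40:x+40],(400,400),interpolation=2)
b=cv2.resize(iw[160:300,150:350],(400,280),interpolation=2)
o=np.zeros((400,800,3),np.uint8);o[:,:400]=a;o[:280,400:]=b
cv2.imwrite('pics/c2.png',o)
```

```text
[570.73193049 225.67010236 206.78330067] [-0.15348607  0.38382159 -2.61397375] [ 3.16875452e-01  4.42215873e-01  1.32437084e+00 -1.78604292e-05
  1.37460333e+00  5.40874912e-01]
[[335.96301522 139.28636107]
 [332.52639776 164.50555106]
 [330.336442   180.25277269]]
```

View pics/c2.png

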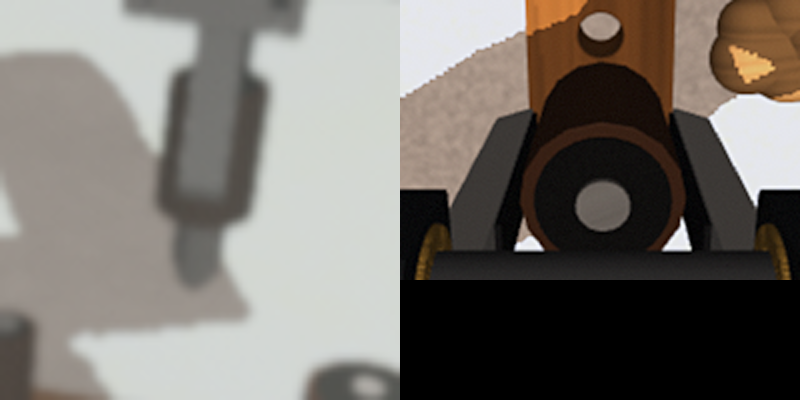

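The scene crop shows the bobbin upright in the grip with the shank below, about 48 px (~22 mm) wide. In the wrist crop its top is centred at (603,205). I'll read the shank's shading profile for its yaw and its x offset.

Run:
```python
from h import *
im=cv2.imread('pics/s1_raw.png').astype(int)
x,y=332,164
for r in range(y+5,y+18): print(r,im[r,x-10:x+14].sum(1)//3)
print('sleeve',[ (im[r,x-16:x+20].sum(1)//3) for r in (y-8,)])
s=optics.camera_params('scene')
print(np.degrees(np.arctan2(225.7-s['eye'][1],570.7-s['eye'][0])))
```

```text
169 [147 147 146 139 125 102  88  87  88  87  87  87  88  91 110 141 166 182
 193 202 209 211 212 212]
170 [148 147 146 141 126 104  92  93  96  98  97  98  97 103 133 171 194 203
 207 210 211 212 212 212]
171 [147 147 147 140 124 101  92  95 100 102 102 103 103 111 147 186 205 210
 212 212 212 212 212 212]
172 [147 147 146 138 120  98  92  97 101 102 104 105 107 117 156 194 209 211
 212 212 212 212 212 212]
173 [147 147 147 138 118  98  94  98 101 103 104 105 106 121 161 197 210 212
 212 212 212 212 212 212]
174 [147 147 147 138 119  98  94  98 102 103 104 105 106 122 163 198 210 212
 212 211 212 212 212 212]
175 [147 147 146 138 120  99  94  99 102 102 104 104 107 122 161 196 209 211
 211 211 212 211 212 212]
176 [147 146 145 140 124 105  97 100 102 103 104 105 107 121 155 189 206 210
 211 211 211 211 211 211]
177 [145 145 145 142 131 111 100 101 102 103 105 106 108 120 146 177 201 210
 211 211 211 211 211 211]
178 [146 145 145 143 134 117 104 102 102 104 105 108 113 125 141 166 192 207
 211 211 211 211 211 211]
179 [146 145 145 144 137 124 110 103 104 105 107 114 124 134 143 156 180 201
 209 211 211 211 212 212]
180 [147 146 145 145 142 132 120 110 107 109 115 125 134 142 145 150 168 192
 206 211 211 212 211 212]
181 [148 147 146 146 145 141 133 124 120 122 129 137 143 145 146 148 158 179
 201 209 211 212 212 211]
sleeve [array([144, 144, 143, 145, 145, 144, 137, 118,  92,  74,  73,  88, 108,
       116, 117, 117, 117, 117, 117, 116, 111,  99,  84,  78,  76,  78,
        91, 130, 175, 202, 210, 212, 211, 211, 211, 211])]
172.03716437159443
```

Call:
play_rows(fingers=[-1,-1,-1,-1,-1,-1,-1,-1], slide=[[-0.1,-0.5,0.2],[-0.1,-0.9,0.2],[-0.1,-1,0.1],[-0.1,-1,0],[-0.1,-1,0],[-0.1,-1,0],[-0.1,-1,0],[-0.1,-1,0]], rot=[[0,0,0],[0,0,0],[0,0,0],[0,0,0],[0,0,0],[0,0,0],[0,0,0],[0,0,0]])

```text
clock: 7.55
position: [554.0, 75.5, 214.9]
orientation: [0.782, 0.623, -0.0, -0.0]
ft_force: [0.3, -0.9, -2.2]
finger_gap: 0.464
grasp_force: 30.0
```

Call:
play_rows(fingers=[-1,-1,-1,-1,-1,-1,-1,-1], slide=[[-0.1,-1,0],[-0.1,-1,0],[-0.1,-1,0],[-0.1,-1,0],[-0.1,-1,0],[-0.1,-1,0],[-0.1,-1,0],[-0.1,-1,0]], rot=[[0,0,0],[0,0,0],[0,0,0],[0,0,0],[0,0,0],[0,0,0],[0,0,0],[0,0,0]])

```text
clock: 8.35
position: [537.6, -84.2, 215.0]
orientation: [0.782, 0.623, -0.0, -0.0]
ft_force: [1.0, -0.5, -2.3]
finger_gap: 0.465
grasp_force: 30.0
```

Run:
```python
from h import *
p=optics.camera_params('top'); im=cv2.imread('pics/top0_raw.png'); g=cv2.GaussianBlur(cv2.cvtColor(im,cv2.COLOR_BGR2GRAY),(3,3),0)
S=8
def big(x0,y0,x1,y1): return cv2.resize(g[y0:y1,x0:x1],None,fx=S,fy=S,interpolation=cv2.INTER_CUBIC)
def pt(q,x0,y0): return (np.array(q)+.5)/S-.5+[x0,y0]
x0,y0=345,204; b=big(x0,y0,405,260)
m=(b>110).astype(np.uint8)*255
cs,h=cv2.findContours(m,cv2.RETR_CCOMP,cv2.CHAIN_APPROX_NONE)
for c in cs:
    A=cv2.contourArea(c)/S/S
    if A<20: continue
    M=cv2.moments(c); q=pt([M['m10']/M['m00'],M['m01']/M['m00']],x0,y0)
    r=cv2.minAreaRect(c); bx=pt(cv2.boxPoints(r),x0,y0)
    w=pix2z(p,bx,122); d=np.roll(w,-1,0)-w
    print('A',round(A),'c@122',pix2z(p,[q],122)[0].round(1),'c@115',pix2z(p,[q],115)[0].round(1),'side',np.linalg.norm(d,axis=1).round(1),'ang',(np.degrees(np.arctan2(d[:,1],d[:,0]))%90).round(1))
x0,y0=165,205; b=big(x0,y0,190,228); m=(b>120).astype(np.uint8)
n,l,s,c=cv2.connectedComponentsWithStats(m)
for st,cc in zip(s[1:],c[1:]):print('mid disc',st[4]/64,pix2z(p,[pt(cc,x0,y0)],110)[0].round(1), 'vs TCP 570.6 225.5')
```

```text
A 1490 c@122 [ 537.6 -210.6  122. ] c@115 [ 537.5 -212.8  115. ] side [95.4 96.2 94.4 95.6] ang [89.9 88.2 89.5 88.7]
A 112 c@122 [ 538.  -213.5  122. ] c@115 [ 537.9 -215.7  115. ] side [24.6 24.  24.5 24. ] ang [32.  32.4 31.8 32.5]
A 461 c@122 [ 538.1 -208.2  122. ] c@115 [ 538.1 -210.5  115. ] side [71.5 72.1 71.1 71.6] ang [25.8 25.6 25.3 25.9]
mid disc 7.953125 [570.9 226.7 110. ] vs TCP 570.6 225.5
```

Call:
play_rows(fingers=[-1,-1,-1,-1,-1,-1,-1,-1], slide=[[0,-1,0],[0,-1,0],[0,-1,0],[0,-1,0],[0,-1,0],[0,-0.9,0],[0,-0.6,0],[0,0,0]], rot=[[0,0,0.4],[0,0,0.4],[0,0,0.4],[0,0,0.4],[0,0,0.4],[0,0,0.4],[0,0,0.4],[0,0,0.2]])

```text
clock: 9.15
position: [537.5, -214.3, 214.8]
orientation: [0.623, 0.782, -0.0, -0.001]
ft_force: [0.1, 0.2, -2.6]
finger_gap: 0.46
grasp_force: 30.0
```

Run:
```python
from h import *
o=arm.observe();P=o['position'];print(P,o['ft_force'],o['orientation'])
p=optics.camera_params('wrist')
print('axis top px',proj(p,[P+[0,0,44.5]]),'disc 251.5 262.5', 'px/mm in tool x', proj(p,[P+[0,1,44.5]])-proj(p,[P+[0,0,44.5]]))
s=optics.camera_params('scene'); m=P+[0,0,14.5]
pts=proj(s,[m+[0,0,30],m-[0,0,30],m-[0,0,70]]);print(pts)
im=optics.grab_frame('scene')[:,:,::-1]; cv2.imwrite('pics/s2_raw.png',im)
iw=optics.grab_frame('wrist')[:,:,::-1]; cv2.imwrite('pics/w4_raw.png',iw)
x,y=pts[1].astype(int)
for r in range(y+5,y+15): print(r,im[r,x-12:x+12].astype(int).sum(1)//3)
print(im[y-8,x-16:x+20].astype(int).sum(1)//3)
a=cv2.resize(im[y-35:y+45,x-40:x+40],(400,400),interpolation=2)
b=cv2.resize(iw[80:300,130:370],None,fx=1.66,fy=1.66,interpolation=2)
o=np.zeros((400,800,3),np.uint8);o[:,:400]=a;o[:b.shape[0],400:400+b.shape[1]]=b[:,:400]
cv2.imwrite('pics/c3.png',o)
```

```text
[ 537.53039693 -214.29973685  214.80832982] [ 0.14848104  0.23762234 -2.60313961] [ 6.22997723e-01  7.82223422e-01 -2.86450960e-04 -5.22534584e-04]
axis top px [[250.21844522 261.77641884]] disc 251.5 262.5 px/mm in tool x [[ 0.42972721 -1.69542575]]
[[142.1559051  121.23225988]
 [145.89829991 144.90425428]
 [148.30390975 159.80209375]]
149 [211 210 210 210 208 204 199 192 177 148 112  90  88  89  90  93 101 130
 172 199 209 210 209 210]
150 [210 210 210 210 210 209 208 205 196 172 130  98  94  93  94  96 101 128
 168 197 208 210 211 211]
151 [207 208 208 209 209 209 209 209 203 184 142 104  95  95  96  97 100 121
 161 192 206 210 211 210]
152 [194 198 200 201 202 203 205 206 204 188 149 107  95  95  96  96  99 116
 153 187 205 209 210 210]
153 [166 170 176 177 179 184 189 192 194 182 146 108  96  95  96  97  98 112
 148 184 203 209 210 210]
154 [130 134 141 144 147 152 158 163 166 158 131 103  95  94  96  96  98 108
 140 177 198 206 208 209]
155 [110 114 121 123 125 127 130 133 135 130 115 100  96  95  94  96  98 103
 126 159 182 192 195 198]
156 [112 113 117 119 119 120 120 121 121 119 112 103  96  95  95  96  96  99
 111 133 150 159 164 168]
157 [117 117 118 119 119 119 119 119 119 117 115 107  99  95  96  96  96  96
 103 115 125 129 131 134]
158 [119 119 119 119 119 119 120 119 118 118 117 111 105  99  97  96  96  97
 105 113 118 121 120 122]
[209 210 210 209 208 196 164 117  97 105 111 113 114 114 113 113 107  92
  76  69  68  67  68  85 128 174 200 209 210 210 210 210 210 210 210 210]
```

View pics/c3.png

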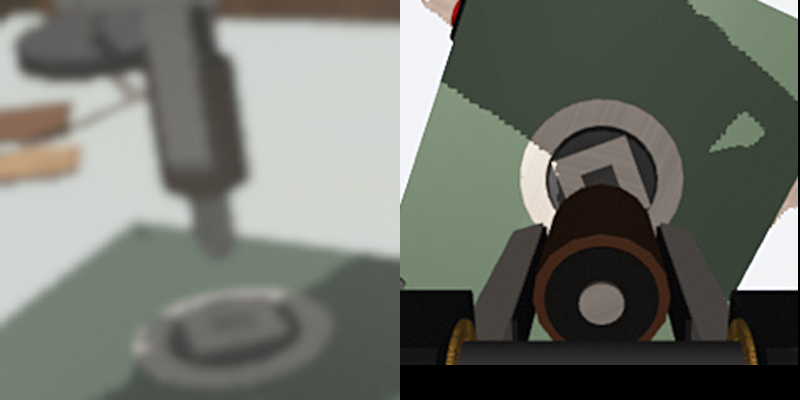

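The scene crop shows the shank pointing at the hub with one broad, nearly square-on face. The wrist crop shows the hub face corners at (555,160), (628,137) and (650,210) and the ring spanning x 521–683 with its top at 98. Computing the hub angle and centre from these.

Run:
```python
from h import *
p=optics.camera_params('wrist'); P=arm.observe()['position']
r=lambda a:(np.array(a,float)-[400,0])/1.66+[130,80]
c=pix2z(p,r([[555,160],[628,137],[650,210]]),122);d=np.diff(c,axis=0);print(c.round(1),np.linalg.norm(d,axis=1),np.degrees(np.arctan2(d[:,1],d[:,0]))%90,'centre',(c[0]+c[2])/2)
# ring: bright pixels, outer edge fit
im=cv2.imread('pics/w4_raw.png'); hsv=cv2.cvtColor(im,cv2.COLOR_BGR2HSV)
w=pix2z(p,r([[521,179],[683,179],[602,98]]),115);print('ring L,R,T',w.round(1))
A=np.c_[2*w[:,:2],np.ones(3)];s=np.linalg.solve(A,(w[:,:2]**2).sum(1));print('ring centre',s[:2],'R',np.sqrt(s[2]+s[0]**2+s[1]**2))
print('axis px at 122,115',proj(p,[[P[0],P[1],122],[P[0],P[1],115]]), 'yaw',P)
# ring outer circle by edge rays
from scipy.optimize import least_squares
g=cv2.GaussianBlur(im,(3,3),0).astype(float); sat=g[:,:,1]-g[:,:,2]
c0=np.array([538,-214.]);pts=[]
for t in np.radians(np.arange(0,360,4)):
    R=np.arange(44,57,.25); q=proj(p,np.c_[c0[0]+R*np.cos(t),c0[1]+R*np.sin(t),np.full(len(R),115)])
    v=cv2.remap(sat.astype(np.float32),q[:,0].astype(np.float32)[None],q[:,1].astype(np.float32)[None],1)[0]
    dv=np.gradient(v); k=dv.argmax()
    if dv[k]>0.9 and 0<q[k,1]<225 and 3<k<len(R)-3: pts.append(c0+R[k]*np.array([np.cos(t),np.sin(t)]))
pts=np.array(pts);f=least_squares(lambda a:np.hypot(*(pts-a[:2]).T)-50,[538,-214],loss='soft_l1',f_scale=.5);print(len(pts),f.x,np.abs(f.fun).mean())
```

```text
[[ 508.7 -203.1  122. ]
 [ 547.1 -180.4  122. ]
 [ 570.5 -220.4  122. ]] [44.62108326 46.41137795] [30.60751828 30.2756599 ] centre [ 539.5961563  -211.76475236  122.        ]
ring L,R,T [[ 490.6 -220.8  115. ]
 [ 586.3 -198.9  115. ]
 [ 527.6 -162.6  115. ]]
ring centre [ 538.60254158 -210.43526495] R 49.114260217116126
axis px at 122,115 [[250.65451615 192.12925419]
 [250.66424736 190.30369309]] yaw [ 538.04697587 -212.61783418  215.07857939]
61 [ 538.16510912 -211.47244407] 0.33221878486159584
```

Call:
play_rows(fingers=[-1,-1,-1,-1,-1,-1,-1,-1], slide=[[0,0.025,-0.4],[0,0,-0.6],[0,0,-0.4],[0,0,-0.2],[0,0,-0.1],[0,0,0],[0,0,0],[0,0,0]], rot=[[0,0,0],[0,0,0],[0,0,0],[0,0,0],[0,0,0],[0,0,0],[0,0,0],[0,0,0]])

```text
clock: 10.05
position: [538.9, -211.9, 181.8]
orientation: [0.623, 0.782, 0.0, 0.0]
ft_force: [0.5, -0.3, -1.6]
finger_gap: 0.463
grasp_force: 30.0
```

Call:
play_rows(fingers=[-1,-1,-1,-1,-1,-1,-1,-1], slide=[[0,0,-0.05],[0,0,-0.05],[0,0,-0.05],[0,0,-0.05],[0,0,-0.05],[0,0,-0.05],[0,0,0],[0,0,0]], rot=[[0,0,0],[0,0,0],[0,0,0],[0,0,0],[0,0,0],[0,0,0],[0,0,0],[0,0,0]])

```text
clock: 10.85
position: [538.8, -211.8, 175.5]
orientation: [0.623, 0.782, 0.0, 0.0]
ft_force: [-1.4, -0.2, -2.4]
finger_gap: 0.465
grasp_force: 30.0
```

Call:
play_rows(fingers=[-1,-1,-1,-1,-1,-1,-1,-1], slide=[[-0.02,-0.03,0],[-0.02,-0.03,0],[0,0,-0.05],[0,0,-0.05],[0,0,-0.05],[0,0,-0.05],[0,0,0],[0,0,0]], rot=[[0,0,0],[0,0,0],[0,0,0],[0,0,0],[0,0,0],[0,0,0],[0,0,0],[0,0,0]])

```text
clock: 11.65
position: [538.0, -213.0, 171.4]
orientation: [0.623, 0.782, -0.0, -0.0]
ft_force: [0.2, -0.1, -1.5]
finger_gap: 0.464
grasp_force: 30.0
```

Call:
play_rows(fingers=[-1,-1,-1,-1,-1,-1,-1,-1], slide=[[0,0,-0.04],[0,0,-0.04],[0,0,-0.04],[0,0,-0.04],[0,0,0],[0,0,0],[0,0,0],[0,0,0]], rot=[[0,0,0],[0,0,0],[0,0,0],[0,0,0],[0,0,0],[0,0,0],[0,0,0],[0,0,0]])

```text
clock: 12.45
position: [538.0, -213.0, 168.3]
orientation: [0.623, 0.782, 0.0, 0.0]
ft_force: [0.1, 0.5, -2.3]
finger_gap: 0.463
grasp_force: 30.0
```

Call:
play_rows(fingers=[-1,-1,-1,-1,-1,-1,-1,-1], slide=[[0,0,-0.02],[0,0,-0.02],[0,0,-0.02],[0,0,-0.02],[0,0,0],[0,0,0],[0,0,0],[0,0,0]], rot=[[0,0,0],[0,0,0],[0,0,0],[0,0,0],[0,0,0],[0,0,0],[0,0,0],[0,0,0]])

```text
clock: 13.25
position: [538.0, -213.0, 166.6]
orientation: [0.623, 0.782, -0.0, -0.0]
ft_force: [0.3, 0.3, -2.3]
finger_gap: 0.464
grasp_force: 30.0
```

Call:
play_rows(fingers=[-1,-1,-1,-1,-1,-1,-1,-1], slide=[[0,0,-0.02],[0,0,-0.02],[0,0,-0.02],[0,0,0],[0,0,0],[0,0,0],[0,0,0],[0,0,0]], rot=[[0,0,0],[0,0,0],[0,0,0],[0,0,0],[0,0,0],[0,0,0],[0,0,0],[0,0,0]])

```text
clock: 14.05
position: [538.0, -213.0, 165.4]
orientation: [0.623, 0.782, 0.0, -0.0]
ft_force: [-0.6, 0.3, -2.7]
finger_gap: 0.466
grasp_force: 30.0
```

Call:
play_rows(fingers=[-1,-1,-1,-1,-1,-1,-1,-1], slide=[[0,0,-0.03],[0,0,-0.03],[0,0,-0.03],[0,0,-0.03],[0,0,0],[0,0,0],[0,0,0],[0,0,0]], rot=[[0,0,0],[0,0,0],[0,0,0],[0,0,0],[0,0,0],[0,0,0],[0,0,0],[0,0,0]])

```text
clock: 14.85
position: [538.0, -213.0, 163.0]
orientation: [0.623, 0.782, -0.0, -0.0]
ft_force: [-0.7, 0.5, -3.4]
finger_gap: 0.467
grasp_force: 30.0
```

Call:
play_rows(fingers=[-1,-1,-1,-1,-1,-1,-1,-1], slide=[[0,0,-0.05],[0,0,-0.05],[0,0,-0.05],[0,0,-0.05],[0,0,-0.05],[0,0,-0.05],[0,0,-0.05],[0,0,0]], rot=[[0,0,0],[0,0,0],[0,0,0],[0,0,0],[0,0,0],[0,0,0],[0,0,0],[0,0,0]])

```text
clock: 15.65
position: [538.0, -213.0, 155.9]
orientation: [0.623, 0.782, -0.0, -0.0]
ft_force: [0.7, 0.5, -2.2]
finger_gap: 0.465
grasp_force: 30.0
```

Call:
play_rows(fingers=[-1,-1,-1,-1,-1,-1,-1,-1], slide=[[0,0,-0.05],[0,0,-0.05],[0,0,-0.05],[0,0,-0.05],[0,0,-0.05],[0,0,-0.05],[0,0,-0.05],[0,0,0]], rot=[[0,0,0],[0,0,0],[0,0,0],[0,0,0],[0,0,0],[0,0,0],[0,0,0],[0,0,0]])

```text
clock: 16.45
position: [538.0, -213.0, 148.8]
orientation: [0.623, 0.782, -0.0, -0.0]
ft_force: [-0.8, 0.7, -3.6]
finger_gap: 0.465
grasp_force: 30.0
```

Call:
play_rows(fingers=[-1,-1,-1,-1,-1,-1,-1,-1], slide=[[0,0,-0.05],[0,0,-0.05],[0,0,-0.05],[0,0,-0.05],[0,0,-0.05],[0,0,-0.05],[0,0,-0.05],[0,0,0]], rot=[[0,0,0],[0,0,0],[0,0,0],[0,0,0],[0,0,0],[0,0,0],[0,0,0],[0,0,0]])

```text
clock: 17.25
position: [538.0, -213.0, 141.8]
orientation: [0.623, 0.782, -0.0, -0.0]
ft_force: [-0.4, 0.8, -3.2]
finger_gap: 0.467
grasp_force: 30.0
```

Call:
play_rows(fingers=[-1,-1,-1,-1,-1,-1,-1,-1], slide=[[0,0,-0.03],[0,0,-0.03],[0,0,-0.03],[0,0,-0.03],[0,0,-0.03],[0,0,0],[0,0,0],[0,0,0]], rot=[[0,0,0],[0,0,0],[0,0,0],[0,0,0],[0,0,0],[0,0,0],[0,0,0],[0,0,0]])

```text
clock: 18.05
position: [538.0, -213.0, 138.9]
orientation: [0.623, 0.782, 0.0, -0.0]
ft_force: [-1.2, 1.8, -2.8]
finger_gap: 0.462
grasp_force: 30.0
```

Call:
play_rows(fingers=[-1,-1,-1,-1,-1,-1,-1,-1], slide=[[0,0,-0.02],[0,0,-0.02],[0,0,-0.02],[0,0,0],[0,0,0],[0,0,0],[0,0,0],[0,0,0]], rot=[[0,0,0],[0,0,0],[0,0,0],[0,0,0],[0,0,0],[0,0,0],[0,0,0],[0,0,0]])

```text
clock: 18.85
position: [538.0, -213.0, 138.0]
orientation: [0.623, 0.782, 0.0, 0.0]
ft_force: [-3.1, 3.1, 2.8]
finger_gap: 0.464
grasp_force: 30.0
```

Call:
play_rows(fingers=[0.1,0.4,0.4,0.4,0.4,0.4,0.4,0.4], slide=[[0,0,0],[0,0,0],[0,0,0],[0,0,0],[0,0,0],[0,0,0],[0,0,0],[0,0,0]], rot=[[0,0,0],[0,0,0],[0,0,0],[0,0,0],[0,0,0],[0,0,0],[0,0,0],[0,0,0]])

```text
clock: 19.65
position: [538.0, -213.0, 137.8]
orientation: [0.623, 0.782, -0.0, -0.0]
ft_force: [-0.3, -0.1, 0.8]
finger_gap: 0.698
grasp_force: 0.0
```

Call:
play_rows(fingers=[0.4,0.4,0.4,0.4,0.4,0.4,0.4,0.4], slide=[[0,0,0.1],[0,0,0.3],[0,0,0.6],[0,0,1],[0,0,1],[0,0,1],[0,0,1],[0,0,0.8]], rot=[[0,0,0],[0,0,0],[0,0,0],[0,0,0],[0,0,0],[0,0,0],[0,0,0],[0,0,0]])

```text
clock: 20.45
position: [538.1, -213.1, 256.3]
orientation: [0.623, 0.782, 0.0, 0.001]
ft_force: [0.1, -1.0, 0.2]
finger_gap: 0.7
grasp_force: 0.0
```

Run:
```python
from h import *
s=optics.camera_params('scene')
im=optics.grab_frame('scene')[:,:,::-1]; x,y=proj(s,[[538,-213,140]])[0].astype(int)
iw=optics.grab_frame('wrist')[:,:,::-1]
a=cv2.resize(im[y-50:y+30,x-40:x+40],(400,400),interpolation=2)
b=cv2.resize(iw[60:300,130:370],(400,400),interpolation=2)
cv2.imwrite('pics/c4.png',np.hstack([a,b])); print(arm.observe()['position'],arm.observe()['ft_force'],(x,y))
print(proj(s,[[538,-213,182],[538,-213,122],[538,-213,115]])-[x-40,y-50])
```

```text
[ 538.6358175  -213.31060415  257.01168604] [ 0.11963047 -0.27329682  0.44993126] (np.int64(149), np.int64(166))
[[38.38313371 35.54115207]
 [41.90472039 57.20759734]
 [42.30483534 59.63875788]]
```

View pics/c4.png

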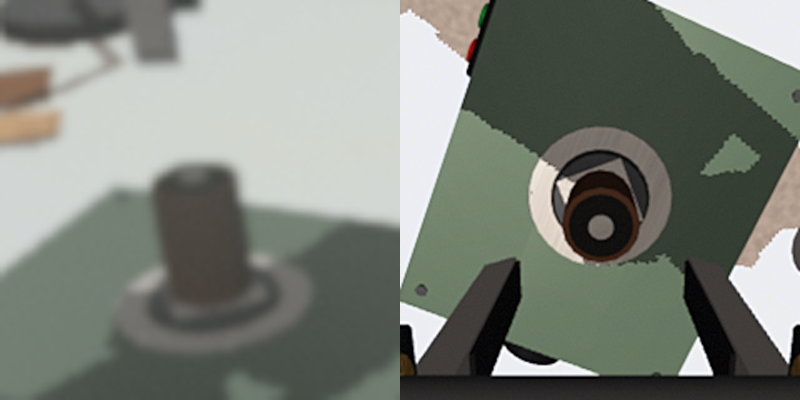

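The bobbin stands upright on the hub. Its top is at about (195,178) in the scene crop, where the home position predicts (192,178), and the gripper is well clear above.

```bash
python3 -c "
from rig import arm
print(arm.sign_off())"
```

```text
the job is handed in; nothing more can be done
None
```

The middle bobbin is seated fully home in the hub and released, and the job is handed in at about 20.5 s. The last pictures show it upright at the home height, though the hand-in gave no verdict.

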